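# Change the filter cartridge in the bench analyser

## Robot

A 6-joint arm with a two-finger parallel gripper is mounted at the origin on the work surface. World frame = base frame: x ahead of the robot, y to its left, z up, the work surface at z = 0. Lengths are in m, angles in rad, forces in N, time in s.
With the tool pointing down it reaches from about 0.35 to 0.95 m from the base axis. Payload 17.4 kg.
Tool frame: the origin (TCP) lies on the front face of the gripper's body, between the roots of the fingers; the fingertips stand 84 mm ahead of it and the grasp point (between the pads) lies 65 mm ahead of it; z points along the fingers, y is the line along which they close (so a half turn about z gives the same grasp; the last joint's range is limited). The gripper opens to 93 mm and grips with 3 to 60 N. Pads are 15 mm wide; open, the fingers measure 128 mm over their backs; the gripper's body (75 mm by 188 mm) begins 65 mm behind the grasp point.
Start: joints at [-1.217, 0.116, 1.442, -0, 1.584, -0.038], TCP at [0.258, -0.624, 0.303] pointing down, gripper open.
Joint ranges: [-2.83, 2.83], [-0.83, 2.19], [0.07, 2.5], [-1.14, 4.28], [0.01, 3], [-2.97, 2.97]. Speed limits (rad/s): [1.89, 1.89, 2.22, 3.14, 3.14, 3.14].

## Interface

Orientations are given as a unit quaternion [w, x, y, z].
In Python, from plant import read_state, viewer, workorder gives the robot as it stands. The module is installed in compiled form; this text tells all that it offers.
- The arm moves only by the tool carry_out, never from a script. Its argument "plan" is a list of rows, each a list of 5 numbers: the opening, from -1 (shut) to 1 (fully open), then the shift along the tool's x, y, z in m, then the turn about the tool's z in rad. A call has 1 to 5 rows; each row shifts and turns the commanded pose from where the row before left it, along the tool's axes as they then stand; what a row does not reach is not made up. A row lasts 1/12 s, in which the tool goes at most 41.7 mm and 7.16 degrees, less where a joint would pass 70% of its speed; a pose out of reach is approached as far as the arm can. A call is refused whole if a number of a shift passes 0.0417 or a number of a turn 0.125, either way. A call with a gripper value outside its range is refused whole. The fingers move at their own pace and stop on an object; the grip force is fixed at half the most. Time passes only in rows, so rows that do not move let the fingers close. It gives the time, the measured TCP pose, the force, the opening and the grip force at its end, in the units of the state.
- read_state(): the state, without advancing time (a new reading comes with each control period).
- viewer.capture(name): name is "scene" or "top" or "wrist"; returns a dict with "frame" (384x512x3 uint8, red, green, blue), "fx", "fy", "cx", "cy" (pixels), "k1" (the pictures are not rectified: a ray, as slopes to the right and down, at radius r is drawn at 1 + k1 r^2 times it, then the intrinsics apply), "rvec" (rotation vector, rad) and "tvec" (3), from world to camera coordinates, as OpenCV has them. Camera axes: x right, y down, z forward; pixel columns grow to the right and rows downward; lengths in m; the calibration is good to about 2 mm. A picture is of the moment at which its call begins. There is no depth.
- workorder.sign_off(): hands the job in; it is judged then, once.
The state is a dict: "time_s": time; "joint_positions": joint angles; "joint_velocities": joint speeds; "joint_efforts": joint torques, N m; "ee_pos": TCP position; "ee_rot": TCP orientation; "contact_force": force on the tool from outside, world axes, zero at the start; "ft_torque": the same for the moment, N m; "opening": finger opening in m; "finger_force": force on a finger pad.
Only numpy, scipy, OpenCV 4.12 (cv2) and the standard library are available. Lean on these libraries where they do the work, as an engineer would, in place of code of your own. Each camera call takes 0.05 s, during which the arm holds its last target. There are 200 camera calls.

## Task

Pull the spent brown filter cartridge straight up out of the analyser's socket and drop it into the grey reject box. Then take the fresh white cartridge from the red rack, push it down into the socket against the spring until its collar is flush, and turn it clockwise (seen from above) a quarter turn to the stop; the spring would turn it back, so finish holding it there in the gripper, fully home and turned. Leave the bottles, the beaker and the yellow blanking plug where they are.

Things in the scene. Friction and masses are not known exactly. Their poses are not given: they have to be found in the camera images.
- spent: Spent cartridge, brown body, black grip. Same shape and axes as the fresh one (see there). Starts loose in the socket, unlocked, lugs in the notches, sprung up with its collar 8.5 mm above the socket face; pulls straight up. Mass 70-140 g.
- fresh: Fresh cartridge, white body, blue grip. Origin: centre of the collar's underside, z up its axis. Collar dia 60, z 0 to 8 mm; body dia 46, z 8 to 28; grip above. Below: shank dia 28 to z -14.5, tapered nose (dia 18) to z -24.5; two lugs along +x and -x, 10 wide, reaching 22 from the axis, z -14.5 to -8.5. A half turn makes no difference. 70-140 g. Starts hanging by its collar in the red rack.
- fresh_grip (a point): Middle of the fresh cartridge's grip, 45 mm above its origin (the spent one has the same): an upright bar 46 mm long along the cartridge's x (in line with the lugs), 22 mm thick along its y, 34 mm high (z 28 to 62). Pinch it across its thickness from above. In the rack it may be turned up to 40 degrees either way from the rack's x.
- analyser: White bench analyser, fixed; origin on the bench right below the socket's centre. Housing 100 mm high, from -85 to +105 mm along its x and 90 mm either way along its y. Steel socket plate on top, 80 x 80 mm, 6 mm thick.
- socket (a point): Centre of the socket's mouth on its face, 104 mm above the bench, z up. Round hole dia 32 mm with two notches along +x and -x (red dots), 14 mm wide, to 24 mm from the centre: lugs and grip bar must lie along x to enter. The cartridge then rests on the spring 8.5 mm above flush, and turns only when pushed down 6 mm or more. Green dots: where the grip bar points when fully turned.
- plunger (a joint): Spring plunger under the socket, in metres: 0 = up, 0.0085 = cartridge pushed flush. About 4 N at the start of the push, 7.5 N when flush.
- twist (a joint): Carrier that the lugs drop into, in radians, growing clockwise seen from above: 0 = entry, 1.30 = at the stop. A return spring resists: 0.12 N m at the start, 0.25 N m at the stop. The lugs have about 0.1 rad of play in it, so the cartridge turns about 1.4 rad (80 degrees) from aligned entry to the stop.
- rack: Red plastic rack, fixed; origin on the bench below its middle, long direction along its own y: 85 mm (x) by 190 mm (y), top 50 mm above the bench. Two square openings, 46 mm wide, centred 45 mm either way of the middle along its y; one holds the fresh cartridge, the other the yellow blanking plug.
- reject: Reject box: open grey plastic box, fixed, 170 x 170 mm outside, walls 4 mm, 75 mm high; origin under its middle.
- blank: Yellow blanking plug standing in the other opening of the rack, 58 mm collar, 24 mm knob rising 24 mm above the rack; origin at its collar's underside, on the rack's top. To be left alone.
- reagent: Amber reagent bottle, 56 mm in diameter, 130 mm high, origin under its foot. To be left alone.
- beaker: Glass beaker, 72 mm in diameter, 95 mm high, origin under its foot. To be left alone.
- wash: White plastic bottle with a red cap, 60 mm in diameter, 140 mm high, origin under its foot. To be left alone.
Not all that is in view belongs to the job. Leave any purple look-alike of the spent alone.

How it is judged:
On the way, in this order (a step that is already met when the one before it is completed fails the run):
1. the spent cartridge lies in the reject box, let go (x of spent in the frame of reject between -0.085 and 0.085 m and y of spent in the frame of reject between -0.085 and 0.085 m and z of spent in the frame of reject below 0.065 m and contact force between the fingers and spent below 0.1 N), for 0.2 s.
2. the fresh cartridge is in the socket, pushed down against the spring (horizontal distance between fresh and socket below 0.004 m and z of fresh in the frame of socket below 0.0035 m and value of joint plunger above 0.005 m), for 0.1 s.
At the end, for the whole second after the job is handed in: Spent cartridge still and untouched in the reject box. Fresh one in the socket within 4 mm of its axis, tilt under 0.08 rad, collar within 3.5 mm of flush, plunger over 5 mm down, carrier turned over 1.12 of 1.30 rad, at rest, fingers gripping it with over 3 N (all of step 1 and all of step 2 and linear speed of spent below 0.03 m/s and z of fresh in the frame of socket above -0.003 m and angle between fresh's own z axis and vertical below 0.08 rad and value of joint twist above 1.12 rad and contact force between the fingers and fresh above 3 N and angular speed of fresh below 0.1 rad/s and linear speed of fresh below 0.02 m/s); the arm keeps its last pose, push and grip.
It fails at once if the blanking plug, a bottle or the beaker is moved over 30 mm or tipped over (distance of any of blank, reagent, beaker, wash from where it was at the start of the episode above 0.03 m or angle between any of blank, reagent, beaker, wash's own z axis and vertical above 0.5 rad).
It also fails if it takes over 51 s, if anything falls off the work surface, if the arm or the gripper's body presses on something with over 40 N, if the wrist force passes 120 N, or if a joint passes its speed limit or range.

## Working session

There is one attempt and no reset: what is moved stays moved. The work goes in short steps, Python scripts to look and compute and a tool call to move; the robot and the scene stay as the last step left them, time stands still between calls to the robot, and variables do not carry over. Pictures are saved under pics/ and viewed, at most 10 in all, crops included, and the job is handed in when it is done.

Besides the shell and the picture viewer there is one more tool, called after "Request:" as name([rows], argument=value, ...), one row to a line, values as JSON. carry_out: Moves the arm, as the interface text tells. Its arguments: {"type":"object","properties":{"plan":{"type":"array","items":{"type":"array","items":{"type":"number"}}}},"required":["plan"]}

```bash
mkdir -p pics; cat > h.py <<'E'
import numpy as np, cv2, pickle
from plant import read_state, viewer, workorder
def cap(n):
    c=viewer.capture(n); pickle.dump(c,open(f'{n}.pkl','wb')); return c
def load(n): return pickle.load(open(f'{n}.pkl','rb'))
def K(c): return np.array([[c['fx'],0,c['cx']],[0,c['fy'],c['cy']],[0,0,1.]]),np.array([c['k1'],0,0,0.])
def px2w(c,u,v,z):
    k,d=K(c); p=cv2.undistortPoints(np.array([[[u,v]]],float),k,d)[0,0]
    R=cv2.Rodrigues(np.array(c['rvec'],float))[0]; t=np.array(c['tvec'],float).ravel()
    o=-R.T@t; r=R.T@np.array([p[0],p[1],1]); return o+r*(z-o[2])/r[2]
def w2px(c,P):
    k,d=K(c); return cv2.projectPoints(np.array(P,float).reshape(-1,1,3),np.array(c['rvec'],float),np.array(c['tvec'],float),k,d)[0][:,0]
def save(c,name,crop=None,s=1):
    f=c['frame'][:,:,::-1]
    if crop: x0,y0,x1,y1=crop; f=f[y0:y1,x0:x1]
    cv2.imwrite(f'pics/{name}.png',cv2.resize(f,None,fx=s,fy=s,interpolation=cv2.INTER_CUBIC))
E
python3 - <<'E'
from h import *
a=cap('scene');b=cap('top');save(b,'top0',s=1.56)
save(a,'scene0',s=1.56)
for c in (a,b):
    R=cv2.Rodrigues(np.array(c['rvec'],float))[0];print(-R.T@np.array(c['tvec']).ravel(),c['fx'],c['k1'])
print(read_state())
E
```

```text
[ 1.12944641 -0.34945882  0.59306985] 348.9258705489533 -0.05054598083758371
[0.44240305 0.0081033  1.0555632 ] 408.44129381039744 -0.12201511806049765
{'time_s': 0.1, 'joint_positions': array([-1.21677405e+00,  1.16455880e-01,  1.44214531e+00,  4.94985924e-05,
        1.58397770e+00, -3.78079525e-02]), 'joint_velocities': array([ 6.83933095e-04, -1.29312709e-03, -2.45701407e-03,  8.16052966e-06,
        5.76462202e-04, -4.88238133e-04]), 'joint_efforts': array([ 9.52105511e-04, -7.22891665e+01, -6.23865008e+01,  7.80408620e-02,
        2.27558473e-02, -5.90792115e-05]), 'ee_pos': array([ 0.25774098, -0.62377609,  0.30209992]), 'ee_rot': array([-4.90863856e-04,  9.80869760e-01,  1.94664508e-01, -5.32024370e-05]), 'contact_force': array([-0.59069122, -0.51922938,  0.27656625]), 'ft_torque': array([-0.0186309 , -0.04995149,  0.0077982 ]), 'finger_force': 0.0, 'opening': 0.09297269392257541}
```

View pics/top0.png

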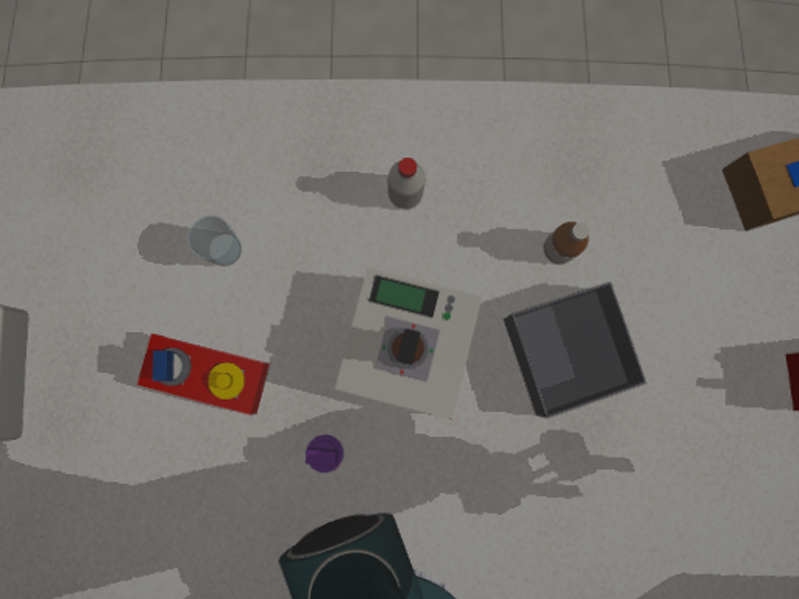

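View pics/scene0.png

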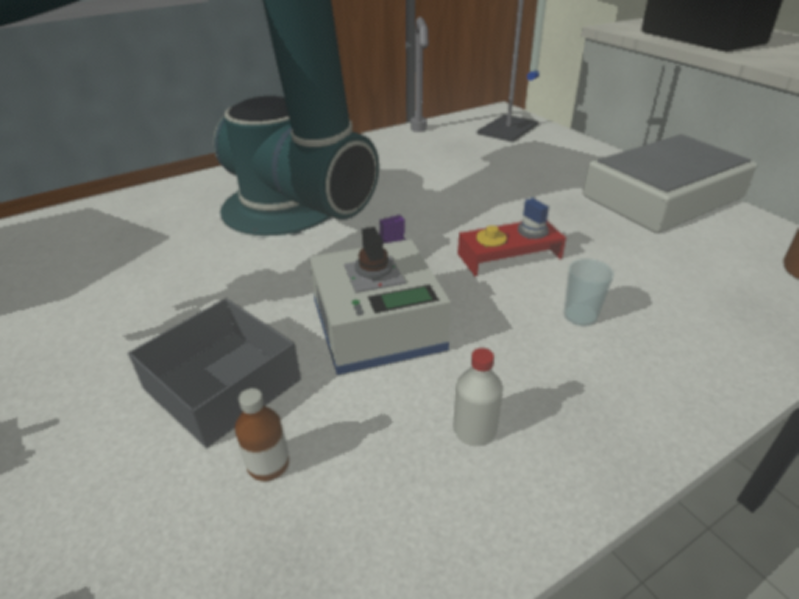

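The top view shows the socket at about (408,348), the rack with the fresh cartridge at (165,366) and the plug at (226,381), and the reject box at (575,350). In the top image, +x is up. I'll enlarge the socket and the rack next.

```bash
python3 - <<'E'
from h import *
b=load('top')
f=b['frame'][:,:,::-1]
A=cv2.resize(f[195:250,235:285],None,fx=8,fy=8,interpolation=cv2.INTER_CUBIC)
B=cv2.resize(f[205:270,85:175],None,fx=4.4,fy=4.4,interpolation=cv2.INTER_CUBIC)
o=np.zeros((440,800,3),np.uint8);o[:440,:400]=A;o[:286,400:796]=B
cv2.imwrite('pics/z.png',o)
for n,p,z in [('socket',(408,348),.12),('b1',(506,318),.075),('b2',(612,283),.075),('b3',(645,381),.075),('b4',(546,416),.075)]:
    print(n,px2w(b,p[0]/1.5625,p[1]/1.5625,z))
E
```

```text
socket [ 0.49524296 -0.0169038   0.12      ]
b1 [ 0.54460479 -0.17039472  0.075     ]
b2 [ 0.60073776 -0.34180983  0.075     ]
b3 [ 0.44583636 -0.389466    0.075     ]
b4 [ 0.39351192 -0.23011674  0.075     ]
```

View pics/z.png

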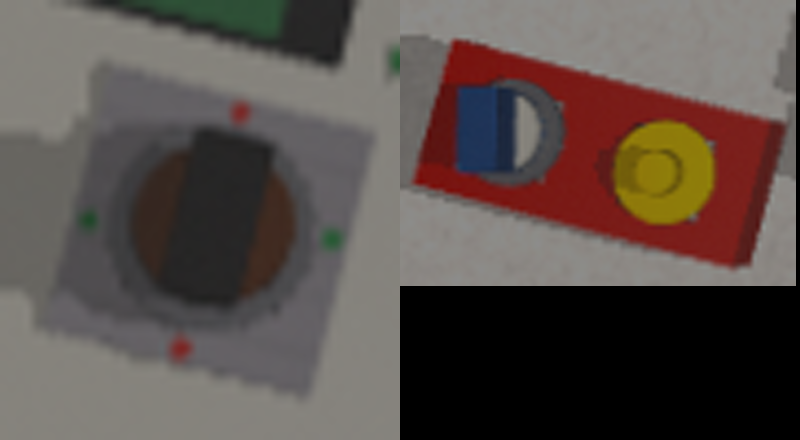

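The crop gives these positions: red dots at (240,112) and (180,348), green dots at (88,220) and (332,238), the spent grip's top running from (235,135) to (200,303), and the blue grip top a rectangle with corners (457,87) to (498,172).

```bash
python3 - <<'E'
from h import *
b=load('top')
S=lambda x,y,z:px2w(b,235+x/8-.5+.06,195+y/8-.44,z)
Rk=lambda x,y,z:px2w(b,85+(x-400)/4.4-.4,205+y/4.4-.4,z)
r1,r2=S(240,112,.104),S(180,348,.104);g1,g2=S(88,220,.104),S(332,238,.104)
an=lambda a,b:np.degrees(np.arctan2((a-b)[1],(a-b)[0]))
print('red',(r1+r2)/2,an(r1,r2),'green',(g1+g2)/2,an(g1,g2),np.linalg.norm(r1-r2),np.linalg.norm(g1-g2))
c=[S(97,62,.104),S(373,132,.104),S(310,397,.104),S(36,326,.104)]
print('plate',np.mean(c,0),an(c[0],c[3]),an(c[1],c[2]),an(c[0],c[1]),an(c[3],c[2]))
q=[Rk(457,87,.112),Rk(498,87,.112),Rk(498,172,.112),Rk(457,172,.112)]
print('fresh',np.mean(q,0),an(q[0],q[3]),an(q[1],q[2]),np.linalg.norm(q[0]-q[3]),np.linalg.norm(q[0]-q[1]))
k=[Rk(455,40,.05),Rk(785,123,.05),Rk(738,266,.05),Rk(415,183,.05)]
print('rack',np.mean(k,0),an(k[0],k[3]),an(k[0],k[1]),an(k[3],k[2]))
m=np.mean(k[:1]+k[1:],0);d=(k[0]-k[1]);d/=np.linalg.norm(d);print(m+.045*d)
s=[S(195,127,.1745),S(274,147,.1745),S(240,305,.1745),S(161,291,.1745)]
print('spentgrip',np.mean(s,0),an(s[0],s[3]),an(s[1],s[2]))
st=read_state();R=cv2.Rodrigues(np.zeros(3))[0]
from scipy.spatial.transform import Rotation as Ro
w,x,y,z=st['ee_rot'];print(Ro.from_quat([x,y,z,w]).as_matrix().round(3))
E
```

```text
red [ 0.49490534 -0.01664985  0.104     ] -14.198968140112378 green [ 0.49504784 -0.01662542  0.104     ] 85.95213300602249 0.07091532281380535 0.07123845133410528
plate [ 0.49514005 -0.01489129  0.104     ] -12.645915951187485 -13.581672664039305 75.9143933919484 75.66868705248332
fresh [0.4668591  0.35301654 0.112     ] 2.517637708864273 2.3793425467770555 0.04498294127681748 0.022458618765961925
rack [0.45625039 0.30666598 0.05      ] -13.671295387668845 76.73866312498866 76.88329059363065
[0.46657307 0.350466   0.05      ]
spentgrip [ 0.4943242  -0.01681253  0.1745    ] -11.576875042358237 -12.173437342765721
[[ 0.924  0.382 -0.   ]
 [ 0.382 -0.924  0.001]
 [ 0.    -0.001 -1.   ]]
```

```bash
cat >> h.py <<'E'
def pose(s=None):
    s=s or read_state(); w,x,y,z=s['ee_rot']
    return np.array(s['ee_pos']),np.degrees(np.arctan2(2*(x*y+w*z),1-2*(y*y+z*z)))
def plan(p,yaw,tgt,tyaw,g,step=.04,n=None):
    """yaw deg world; rows g,dx,dy,dz,turn. straight line, even turn"""
    tgt=np.array(tgt,float);D=tgt-p;dt=-np.radians(tyaw-yaw)
    n=n or int(max(np.ceil(np.linalg.norm(D)/step),np.ceil(abs(dt)/.12),1)); t=np.round(dt/n,3);rows=[]
    for i in range(n):
        d=(tgt-p)/(n-i);a=np.radians(yaw);X=np.array([np.cos(a),np.sin(a),0]);Y=np.array([np.sin(a),-np.cos(a),0])
        r=[g]+[round(float(v),4) for v in (d@X,d@Y,-d[2])]+[float(t)]
        p=p+r[1]*X+r[2]*Y-np.array([0,0,r[3]]);yaw-=np.degrees(t);rows.append(r)
    for i in range(0,n,5):print(rows[i:i+5])
    return p,yaw
E
python3 - <<'E'
from h import *
p,y=pose();print(p,y);plan(p,y,[.495,-.0165,.303],166,1)
E
```

```text
[ 0.25774098 -0.62377609  0.30209992] 22.450251887094616
[[1, 0.0215, -0.0224, -0.0, -0.119], [1, 0.024, -0.0197, -0.0, -0.119], [1, 0.0262, -0.0167, -0.0, -0.119], [1, 0.028, -0.0135, -0.0001, -0.119], [1, 0.0294, -0.0101, -0.0, -0.119]]
[[1, 0.0303, -0.0065, -0.0001, -0.119], [1, 0.0309, -0.0029, -0.0, -0.119], [1, 0.031, 0.0008, -0.0001, -0.119], [1, 0.0307, 0.0045, -0.0, -0.119], [1, 0.03, 0.0081, -0.0001, -0.119]]
[[1, 0.0288, 0.0116, -0.0, -0.119], [1, 0.0272, 0.015, -0.0001, -0.119], [1, 0.0252, 0.0181, -0.0, -0.119], [1, 0.0229, 0.0209, -0.0001, -0.119], [1, 0.0203, 0.0235, -0.0, -0.119]]
[[1, 0.0173, 0.0258, -0.0001, -0.119], [1, 0.0142, 0.0276, -0.0, -0.119], [1, 0.0108, 0.0291, -0.0001, -0.119], [1, 0.0072, 0.0302, -0.0, -0.119], [1, 0.0036, 0.0309, -0.0001, -0.119]]
[[1, -0.0001, 0.031, -0.0, -0.119]]
```

Request:
carry_out([
  [1,0.0215,-0.0225,0,-0.119],
  [1,0.024,-0.0195,0,-0.119],
  [1,0.026,-0.0165,0,-0.119],
  [1,0.028,-0.0135,0,-0.119],
  [1,0.0295,-0.01,0,-0.119],
])

```text
time_s: 0.52
ee_pos: [0.3147, -0.4781, 0.3023]
ee_rot: [-0.0, 0.879, 0.476, 0.0]
contact_force: [0.1, -0.9, 1.0]
opening: 0.0927
finger_force: 0.0
```

Request:
carry_out([
  [1,0.0305,-0.0065,0,-0.119],
  [1,0.031,-0.003,0,-0.119],
  [1,0.031,0.001,0,-0.119],
  [1,0.0305,0.0045,0,-0.119],
  [1,0.03,0.008,0,-0.119],
])

```text
time_s: 0.93
ee_pos: [0.3711, -0.3335, 0.3025]
ee_rot: [-0.0, 0.701, 0.713, 0.0]
contact_force: [-0.4, -0.1, 0.2]
opening: 0.093
finger_force: 0.0
```

Tracking is accurate, so I'll continue.

Request:
carry_out([
  [1,0.029,0.0115,0,-0.119],
  [1,0.027,0.015,0,-0.119],
  [1,0.025,0.018,0,-0.119],
  [1,0.023,0.021,0,-0.119],
  [1,0.0205,0.0235,0,-0.119],
])

```text
time_s: 1.35
ee_pos: [0.4274, -0.1888, 0.3026]
ee_rot: [-0.0, 0.461, 0.887, -0.0]
contact_force: [-0.0, -0.5, -0.4]
opening: 0.093
finger_force: 0.0
```

Request:
carry_out([
  [1,0.0175,0.026,0,-0.119],
  [1,0.014,0.0275,0,-0.119],
  [1,0.011,0.029,0,-0.119],
  [1,0.007,0.03,0,-0.119],
  [1,0.0035,0.031,0,-0.119],
])

```text
time_s: 1.77
ee_pos: [0.4841, -0.0442, 0.3026]
ee_rot: [-0.0, 0.181, 0.983, -0.0]
contact_force: [0.1, -1.3, -0.3]
opening: 0.0932
finger_force: 0.0
```

Request:
carry_out([
  [1,0,0.031,0,-0.119],
  [1,0,0,0,0],
])

```text
time_s: 1.93
ee_pos: [0.496, -0.0132, 0.3023]
ee_rot: [-0.0, 0.12, 0.993, 0.001]
contact_force: [0.0, -0.3, -0.2]
opening: 0.0927
finger_force: 0.0
```

```bash
python3 - <<'E'
from h import *
c=cap('wrist');save(c,'w1',s=1.5);p,y=pose();print(p,y)
print('exp grip',w2px(c,[[.495,-.0165,.1745]])*1.5,'red',w2px(c,[[.495+.0355*np.cos(np.radians(-14)),-.0165+.0355*np.sin(np.radians(-14)),.104],[.495-.0355*np.cos(np.radians(-14)),-.0165-.0355*np.sin(np.radians(-14)),.104]])*1.5)
E
```

```text
[ 0.49552465 -0.01491522  0.3022927 ] 165.89506190446662
exp grip [[374.63115825 318.39073995]] red [[376.24708188 330.50420086]
 [376.2578462  229.12365642]]
```

View pics/w1.png

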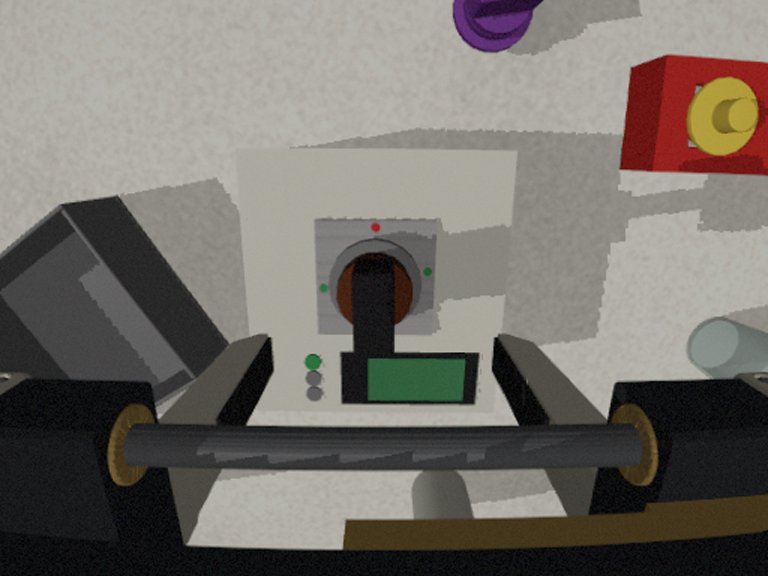

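The wrist view has the rear red dot at (375,228), where I predicted (376,229), and the grip centred at x≈373. That matches, so I'll go down, grip, and lift.

Request:
carry_out([
  [1,0,-0.0015,0.037,0],
  [1,0,0,0.037,0],
  [-1,0,0,0,0],
  [-1,0,0,0,0],
  [-1,0,0,0,0],
])

```text
time_s: 2.4
ee_pos: [0.4951, -0.0189, 0.2308]
ee_rot: [0.001, 0.126, 0.992, 0.0]
contact_force: [0.7, -0.1, 0.0]
opening: 0.0774
finger_force: 0.0
```

Request:
carry_out([
  [-1,0,0,0,0],
  [-1,0,0,0,0],
  [-1,0,0,0,0],
  [-1,0,0,0,0],
])

```text
time_s: 2.73
ee_pos: [0.4949, -0.0184, 0.2296]
ee_rot: [0.001, 0.125, 0.992, 0.0]
contact_force: [0.1, -0.2, 0.7]
opening: 0.0508
finger_force: 0.0
```

Request:
carry_out([
  [-1,0,0,0,0],
  [-1,0,0,0,0],
  [-1,0,0,0,0],
  [-1,0,0,0,0],
  [-1,0,0,0,0],
])

```text
time_s: 3.15
ee_pos: [0.4948, -0.0183, 0.2287]
ee_rot: [-0.0, 0.125, 0.992, 0.0]
contact_force: [0.3, 0.5, 0.2]
opening: 0.0217
finger_force: 30.0
```

Request:
carry_out([
  [-1,0,0,0,0],
  [-1,0,0,-0.01,0],
  [-1,0,0,-0.02,0],
  [-1,0,0,-0.03,0],
  [-1,0,0,-0.015,0],
])

```text
time_s: 3.57
ee_pos: [0.495, -0.0184, 0.3074]
ee_rot: [0.001, 0.125, 0.992, 0.0]
contact_force: [1.0, -0.5, 0.5]
opening: 0.0215
finger_force: 30.0
```

```bash
python3 - <<'E'
from h import *
p,y=pose();print(p,y,read_state()['finger_force']);q,y=plan(p,y,[.496,-.283,.300],152,-1,.035);plan(q,y,[.496,-.283,.17],152,-1,.035)
E
```

```text
[ 0.4949807  -0.01836109  0.30740557] 165.6320666394071 29.98386561870575
[[-1, -0.0083, -0.032, 0.0009, 0.03], [-1, -0.0093, -0.0318, 0.0009, 0.03], [-1, -0.0102, -0.0314, 0.0009, 0.03], [-1, -0.0112, -0.0311, 0.0009, 0.03], [-1, -0.0121, -0.0308, 0.001, 0.03]]
[[-1, -0.013, -0.0304, 0.0009, 0.03], [-1, -0.014, -0.03, 0.001, 0.03], [-1, -0.0148, -0.0296, 0.0009, 0.03]]
[[-1, -0.0, -0.0, 0.0325, -0.001], [-1, -0.0, -0.0, 0.0325, -0.001], [-1, -0.0, -0.0, 0.0325, -0.001], [-1, -0.0, -0.0, 0.0325, -0.001]]
```

Request:
carry_out([
  [-1,-0.008,-0.032,0,0],
  [-1,-0.008,-0.032,0,0],
  [-1,-0.008,-0.032,0,0],
  [-1,-0.008,-0.032,0,0],
  [-1,-0.008,-0.032,0,0],
])

```text
time_s: 3.98
ee_pos: [0.4935, -0.1848, 0.3042]
ee_rot: [0.0, 0.125, 0.992, -0.0]
contact_force: [0.3, 0.1, -1.1]
opening: 0.0217
finger_force: 30.0
```

Request:
carry_out([
  [-1,-0.008,-0.032,0,0],
  [-1,-0.008,-0.032,0,0],
  [-1,-0.008,-0.032,0.01,0],
  [-1,0,0,0.04,0],
  [-1,0,0,0.04,0],
])

```text
time_s: 4.4
ee_pos: [0.4934, -0.2843, 0.2142]
ee_rot: [0.002, 0.126, 0.992, -0.001]
contact_force: [-0.5, 0.5, -1.7]
opening: 0.0218
finger_force: 30.0
```

Request:
carry_out([
  [-1,0,0,0.04,0],
  [-1,0,0,0.005,0],
  [1,0,0,0,0],
  [1,0,0,0,0],
  [1,0,0,0,0],
])

```text
time_s: 4.82
ee_pos: [0.4942, -0.2827, 0.172]
ee_rot: [0.002, 0.125, 0.992, -0.001]
contact_force: [-0.2, -0.0, 0.3]
opening: 0.0371
finger_force: 0.0
```

Request:
carry_out([
  [1,0,0,-0.03,0],
  [1,0,0,-0.04,0],
  [1,0,0,-0.04,0],
  [1,0,0,-0.02,0],
  [1,0,0,0,0],
])

```text
time_s: 5.23
ee_pos: [0.4941, -0.2826, 0.3075]
ee_rot: [0.005, 0.125, 0.992, -0.002]
contact_force: [0.5, 0.3, 0.9]
opening: 0.0705
finger_force: 0.0
```

```bash
python3 - <<'E'
from h import *
a=cap('scene');save(a,'s2',(60,160,260,310),3.5)
p,y=pose();print(p,y);plan(p,y,[.467,.353,.303],182.5,1)
E
```

```text
[ 0.49383558 -0.28245565  0.30412756] 165.64076954349858
[[1, 0.0115, 0.0381, 0.0001, -0.018], [1, 0.0108, 0.0383, 0.0001, -0.018], [1, 0.0101, 0.0384, 0.0001, -0.018], [1, 0.0094, 0.0386, 0.0001, -0.018], [1, 0.0087, 0.0388, 0.0001, -0.018]]
[[1, 0.008, 0.0389, 0.0001, -0.018], [1, 0.0073, 0.0391, 0.0001, -0.018], [1, 0.0066, 0.0392, 0.0, -0.018], [1, 0.0059, 0.0393, 0.0001, -0.018], [1, 0.0052, 0.0394, 0.0, -0.018]]
[[1, 0.0045, 0.0395, 0.0001, -0.018], [1, 0.0038, 0.0396, 0.0, -0.018], [1, 0.003, 0.0396, 0.0001, -0.018], [1, 0.0023, 0.0397, 0.0, -0.018], [1, 0.0016, 0.0397, 0.0001, -0.018]]
[[1, 0.0009, 0.0397, 0.0, -0.018]]
```

View pics/s2.png

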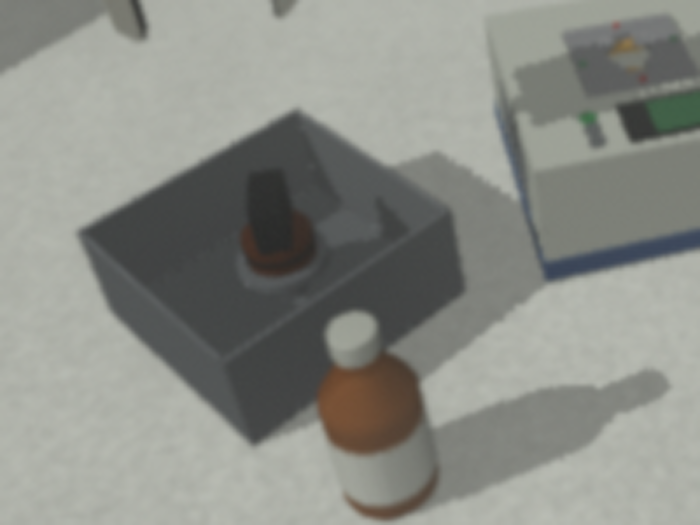

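The spent cartridge stands in the reject box (crop around (275,230)) and the socket is empty. I'll go on to the rack.

Request:
carry_out([
  [1,0.0115,0.038,0,-0.018],
  [1,0.011,0.0385,0,-0.018],
  [1,0.01,0.0385,0,-0.018],
  [1,0.0095,0.0385,0,-0.018],
  [1,0.0085,0.039,0,-0.018],
])

```text
time_s: 5.7
ee_pos: [0.4842, -0.0816, 0.2992]
ee_rot: [0.0, 0.08, 0.997, -0.0]
contact_force: [0.8, 0.3, 0.6]
opening: 0.0927
finger_force: 0.0
```

Request:
carry_out([
  [1,0.008,0.039,0,-0.018],
  [1,0.0075,0.039,0,-0.018],
  [1,0.0065,0.039,0,-0.018],
  [1,0.006,0.0395,0,-0.018],
  [1,0.005,0.0395,0,-0.018],
])

```text
time_s: 6.12
ee_pos: [0.4758, 0.1173, 0.2994]
ee_rot: [0.001, 0.035, 0.999, 0.0]
contact_force: [1.2, 0.3, 0.4]
opening: 0.0928
finger_force: 0.0
```

Request:
carry_out([
  [1,0.0045,0.0395,0,-0.018],
  [1,0.004,0.0395,0,-0.018],
  [1,0.003,0.0395,0,-0.018],
  [1,0.0025,0.0395,0,-0.018],
  [1,0.0015,0.0395,0,-0.018],
])

```text
time_s: 6.53
ee_pos: [0.4671, 0.3155, 0.2993]
ee_rot: [0.0, -0.01, 1.0, 0.0]
contact_force: [1.3, -0.6, -0.1]
opening: 0.093
finger_force: 0.0
```

Request:
carry_out([
  [1,0.001,0.0395,0,-0.018],
  [1,0,0,0,0],
  [1,0,0,0,0],
])

```text
time_s: 6.78
ee_pos: [0.4656, 0.3544, 0.2985]
ee_rot: [-0.0, -0.02, 1.0, -0.0]
contact_force: [0.5, -0.3, 0.5]
opening: 0.0929
finger_force: 0.0
```

```bash
python3 - <<'E'
from h import *
c=cap('wrist');save(c,'w3',s=1.5);print(pose(),read_state()['ee_rot'])
P=[[.467+i*.023,.353+j*.011,.112] for i,j in((1,1),(1,-1),(-1,-1),(-1,1))]+[[.467,.353,.05],[.467,.353,.112]]
print(w2px(c,P)*1.5)
E
```

```text
(array([0.46588905, 0.35314063, 0.29866591]), np.float64(-177.79397004422975)) [-1.02964821e-04 -1.92500771e-02  9.99814670e-01 -2.23426594e-04]
[[394.55036974 322.33677341]
 [361.45624378 321.10901822]
 [363.3394195  253.19554292]
 [397.9963468  254.53550226]
 [379.81637943 266.00610961]
 [379.30988455 288.57955005]]
```

View pics/w3.png

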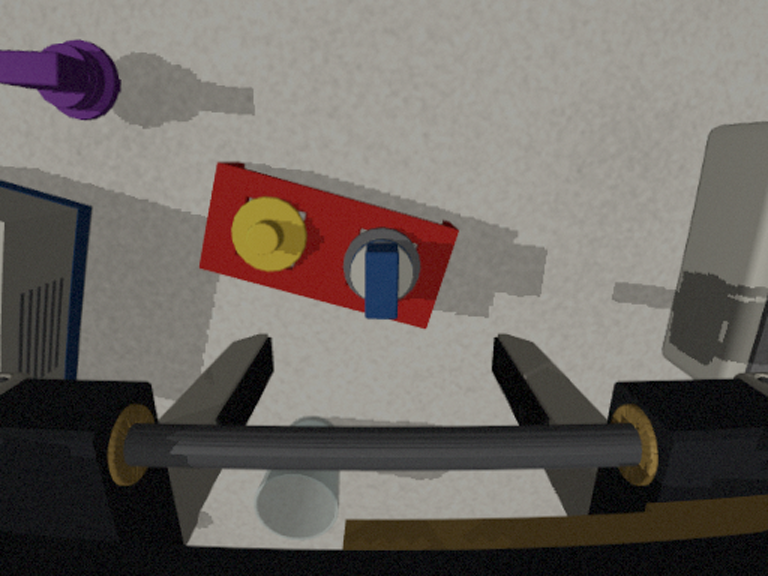

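The wrist view shows the fresh grip's top at x 366–398, y 250–319, so its centre is (382,285), upright in the image and centred between the fingers. Going down to grip it.

Request:
carry_out([
  [1,0,0,0.035,0],
  [1,0,0,0.035,0],
  [1,0,0,0.035,0],
  [0,0,0,0.028,0],
  [-1,0,0,0,0],
])

```text
time_s: 7.25
ee_pos: [0.4649, 0.3503, 0.1603]
ee_rot: [-0.003, -0.018, 1.0, -0.002]
contact_force: [-0.5, -0.2, -0.8]
opening: 0.084
finger_force: 0.0
```

Request:
carry_out([
  [-1,0,0,0,0],
  [-1,0,0,0,0],
  [-1,0,0,0,0],
  [-1,0,0,0,0],
  [-1,0,0,0,0],
])

```text
time_s: 7.67
ee_pos: [0.4665, 0.353, 0.1672]
ee_rot: [0.001, -0.019, 1.0, 0.001]
contact_force: [0.2, 0.4, -0.7]
opening: 0.0509
finger_force: 0.0
```

Request:
carry_out([
  [-1,0,0,0,0],
  [-1,0,0,0,0],
  [-1,0,0,0,0],
  [-1,0,0,0,0],
  [-1,0,0,0,0],
])

```text
time_s: 8.08
ee_pos: [0.4662, 0.3529, 0.1658]
ee_rot: [0.0, -0.019, 1.0, 0.0]
contact_force: [-0.4, 0.5, 0.8]
opening: 0.0219
finger_force: 30.0
```

Request:
carry_out([
  [-1,0,0,-0.02,0],
  [-1,0,0,-0.035,0],
  [-1,0,0,-0.035,0],
  [-1,0,0,-0.025,0],
  [-1,0,0,0,0],
])

```text
time_s: 8.5
ee_pos: [0.467, 0.3534, 0.2868]
ee_rot: [0.003, -0.019, 1.0, 0.002]
contact_force: [0.6, 0.8, -1.1]
opening: 0.0219
finger_force: 30.0
```

```bash
python3 - <<'E'
from h import *
p,y=pose();print(p,y);plan(p,y%360,[.495,-.0165,.275],166,-1,.038)
E
```

```text
[0.46696037 0.35337242 0.28675318] -177.86724544230466
[[-1, -0.0014, -0.0371, 0.0012, 0.028], [-1, -0.0025, -0.037, 0.0012, 0.028], [-1, -0.0035, -0.0369, 0.0012, 0.028], [-1, -0.0045, -0.0368, 0.0012, 0.028], [-1, -0.0056, -0.0367, 0.0012, 0.028]]
[[-1, -0.0066, -0.0365, 0.0012, 0.028], [-1, -0.0076, -0.0363, 0.0011, 0.028], [-1, -0.0086, -0.0361, 0.0012, 0.028], [-1, -0.0096, -0.0358, 0.0011, 0.028], [-1, -0.0106, -0.0356, 0.0012, 0.028]]
```

Request:
carry_out([
  [-1,-0.0015,-0.037,0.001,0.028],
  [-1,-0.0025,-0.037,0.001,0.028],
  [-1,-0.0035,-0.037,0.001,0.028],
  [-1,-0.0045,-0.037,0.001,0.028],
  [-1,-0.0055,-0.0365,0.001,0.028],
])

```text
time_s: 8.92
ee_pos: [0.4798, 0.1663, 0.2749]
ee_rot: [-0.0, 0.052, 0.999, -0.0]
contact_force: [0.8, -0.1, -0.4]
opening: 0.0219
finger_force: 30.0
```

Request:
carry_out([
  [-1,-0.0065,-0.0365,0.001,0.028],
  [-1,-0.0075,-0.0365,0.001,0.028],
  [-1,-0.0085,-0.036,0.001,0.028],
  [-1,-0.0095,-0.036,0.001,0.028],
  [-1,-0.0105,-0.0355,0.001,0.028],
])

```text
time_s: 9.33
ee_pos: [0.4932, -0.019, 0.2701]
ee_rot: [-0.0, 0.122, 0.993, -0.0]
contact_force: [1.1, 0.1, -1.0]
opening: 0.0221
finger_force: 30.0
```

Request:
carry_out([
  [-1,0,0,0,0],
  [-1,0,0,0,0],
  [-1,0,0,0,0],
])

```text
time_s: 9.58
ee_pos: [0.4935, -0.0171, 0.2702]
ee_rot: [-0.0, 0.121, 0.993, 0.0]
contact_force: [-0.2, -0.1, -0.9]
opening: 0.0215
finger_force: 30.0
```

```bash
python3 - <<'E'
from h import *
c=cap('wrist');p,y=pose();print(p,y)
t=cap('top');f=t['frame'][:,:,::-1];w=c['frame'][:,:,::-1]
o=np.zeros((600,800,3),np.uint8)
o[:,:400]=cv2.resize(w[115:265,205:305],None,fx=4,fy=4,interpolation=cv2.INTER_CUBIC)
o[:480,400:]=cv2.resize(f[190:250,235:285],None,fx=8,fy=8,interpolation=cv2.INTER_CUBIC)
cv2.imwrite('pics/i4.png',o)
a=np.radians(-14);X=np.array([np.cos(a),np.sin(a),0]);Y=np.array([-X[1],X[0],0])
O=np.array([p[0],p[1],p[2]-.116])
mp=lambda P:((w2px(c,P)-[205,115])*4).round(0).tolist()
Z=lambda z:np.array([0,0,z])
print('grip',mp([O+i*.023*X+j*.011*Y+Z(.062) for i,j in((-1,1),(-1,-1),(1,-1),(1,1))]))
print('collar -x,-y,+y',mp([O-.03*X+Z(.008),O-.03*Y+Z(.008),O+.03*Y+Z(.008)]))
s=np.array([.495,-.0165,.104]);g=np.radians(86);G=np.array([np.cos(g),np.sin(g),0])*.0355
print('red-,green',mp([s-.0355*X,s+G,s-G]),'plate',mp([s-.04*X+.04*Y,s-.04*X-.04*Y]))
E
```

```text
[ 0.49359044 -0.01652848  0.27034048] 166.13368459238993
grip [[288.0, 425.0], [114.0, 425.0], [122.0, 731.0], [279.0, 731.0]]
collar -x,-y,+y [[200.0, 266.0], [32.0, 429.0], [369.0, 429.0]]
red-,green [[202.0, 180.0], [357.0, 309.0], [48.0, 361.0]] plate [[386.0, 160.0], [18.0, 160.0]]
```

View pics/i4.png

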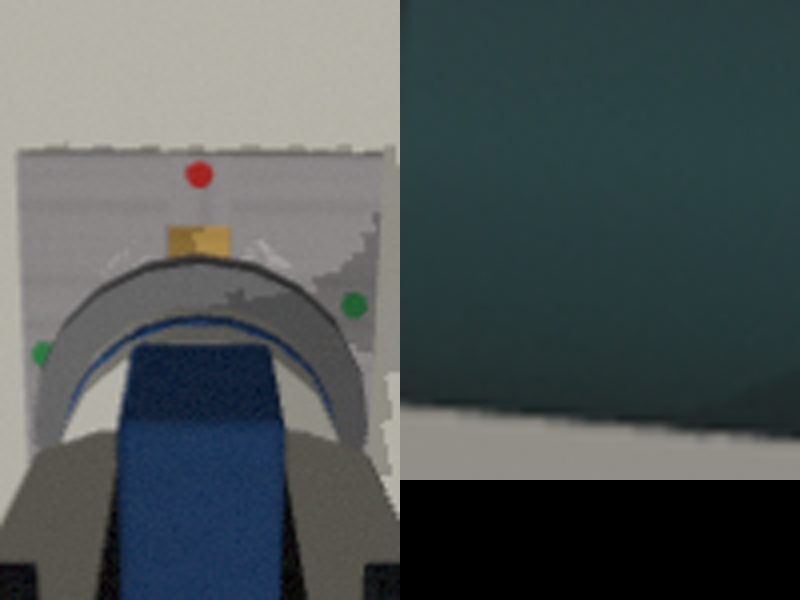

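The left crop shows the red dot at (200,175), predicted (202,180), and the grip's rear edge centred at (201,421), predicted (201,425). The top view is blocked by the arm. I need about −1 mm along tool x and −0.5 mm along tool y before going down.

Request:
carry_out([
  [-1,-0.001,-0.0005,0.01,0],
  [-1,0,0,0.01,0],
  [-1,0,0,0.01,0],
  [-1,0,0,0,0],
  [-1,0,0,0,0],
])

```text
time_s: 10.1
ee_pos: [0.4942, -0.0177, 0.2397]
ee_rot: [-0.001, 0.121, 0.993, -0.0]
contact_force: [0.1, -0.1, -0.9]
opening: 0.022
finger_force: 30.0
```

Request:
carry_out([
  [-1,0,0,0.003,0],
  [-1,0,0,0.003,0],
  [-1,0,0,0.003,0],
  [-1,0,0,0,0],
  [-1,0,0,0,0],
])

```text
time_s: 10.52
ee_pos: [0.4945, -0.018, 0.2317]
ee_rot: [-0.0, 0.121, 0.993, -0.0]
contact_force: [0.3, 0.7, -1.8]
opening: 0.0216
finger_force: 30.0
```

Request:
carry_out([
  [-1,0,0,0.002,0],
  [-1,0,0,0.002,0],
  [-1,0,0,0.002,0],
  [-1,0,0,0,0],
  [-1,0,0,0,0],
])

```text
time_s: 10.93
ee_pos: [0.4946, -0.018, 0.226]
ee_rot: [0.0, 0.121, 0.993, 0.0]
contact_force: [0.3, 0.8, 3.8]
opening: 0.0214
finger_force: 30.0
```

Request:
carry_out([
  [-1,0,0,0.002,0],
  [-1,0,0,0.002,0],
  [-1,0,0,0.001,0],
  [-1,0,0,0,0],
  [-1,0,0,0,0],
])

```text
time_s: 11.35
ee_pos: [0.4946, -0.018, 0.2209]
ee_rot: [0.0, 0.121, 0.993, -0.0]
contact_force: [-0.9, -1.0, 4.8]
opening: 0.022
finger_force: 30.0
```

Request:
carry_out([
  [-1,0,0,0.001,0],
  [-1,0,0,0,0],
  [-1,0,0,0,0],
])

```text
time_s: 11.6
ee_pos: [0.4946, -0.018, 0.2199]
ee_rot: [0.0, 0.121, 0.993, 0.0]
contact_force: [-0.8, -0.5, 5.7]
opening: 0.0216
finger_force: 30.0
```

Request:
carry_out([
  [-1,0,0,0.001,0],
  [-1,0,0,0,0],
  [-1,0,0,0,0],
])

```text
time_s: 11.85
ee_pos: [0.4947, -0.018, 0.2198]
ee_rot: [0.0, 0.121, 0.993, -0.0]
contact_force: [-2.7, -0.0, 12.2]
opening: 0.0216
finger_force: 30.0
```

Flush contact is reached. I'll ease off 0.5 mm and turn clockwise, which is a positive turn about the tool's z.

Request:
carry_out([
  [-1,0,0,-0.0005,0],
  [-1,0,0,0,0.1],
  [-1,0,0,0,0.1],
  [-1,0,0,0,0.1],
  [-1,0,0,0,0.1],
])

```text
time_s: 12.27
ee_pos: [0.4947, -0.018, 0.2198]
ee_rot: [0.0, 0.318, 0.948, -0.0]
contact_force: [-1.2, -1.7, 8.0]
opening: 0.0216
finger_force: 30.0
```

Request:
carry_out([
  [-1,0,0,0,0.1],
  [-1,0,0,0,0.1],
  [-1,0,0,0,0.1],
  [-1,0,0,0,0.1],
  [-1,0,0,0,0],
])

```text
time_s: 12.68
ee_pos: [0.4945, -0.0182, 0.2197]
ee_rot: [0.0, 0.501, 0.865, -0.0]
contact_force: [-3.1, -3.8, 9.1]
opening: 0.0215
finger_force: 30.0
```

```bash
python3 - <<'E'
from h import *
s=read_state();print(pose(s),s['ft_torque'],s['contact_force'],s['joint_positions'])
E
```

```text
(array([ 0.49451087, -0.01820003,  0.21973995]), np.float64(119.86510338300631)) [-0.57270835  0.47376668  0.16066072] [-3.07484969 -3.77736553  9.13220392] [-8.80225569e-02 -2.51682605e-01  1.92559981e+00 -7.26171454e-04
  1.46743919e+00 -6.09192026e-01]
```

Request:
carry_out([
  [-1,0,0,0,0.1],
  [-1,0,0,0,0.1],
  [-1,0,0,0,0.1],
  [-1,0,0,0,0.1],
  [-1,0,0,0,0],
])

```text
time_s: 13.1
ee_pos: [0.4943, -0.0183, 0.2198]
ee_rot: [0.0, 0.663, 0.749, -0.0]
contact_force: [-4.5, -3.7, 11.1]
opening: 0.0217
finger_force: 30.0
```

Request:
carry_out([
  [-1,0,0,0,0.1],
  [-1,0,0,0,0.08],
  [-1,0,0,0,0],
  [-1,0,0,0,0],
])

```text
time_s: 13.43
ee_pos: [0.4942, -0.0183, 0.2198]
ee_rot: [0.0, 0.725, 0.688, -0.001]
contact_force: [-6.9, -3.7, 11.3]
opening: 0.0215
finger_force: 30.0
```

```bash
python3 - <<'E'
from h import *
s=read_state();print(pose(s),s['ft_torque'],s['contact_force'])
c=cap('wrist');w=c['frame'][:,:,::-1]
cv2.imwrite('pics/w5.png',cv2.resize(w[80:300,150:360],None,fx=2.7,fy=2.7,interpolation=cv2.INTER_CUBIC))
E
```

```text
(array([ 0.49423321, -0.01828384,  0.21977157]), np.float64(86.98207096669354)) [-0.74717057  1.27743893  0.18170423] [-6.8561681  -3.73881581 11.29945152]
```

View pics/w5.png

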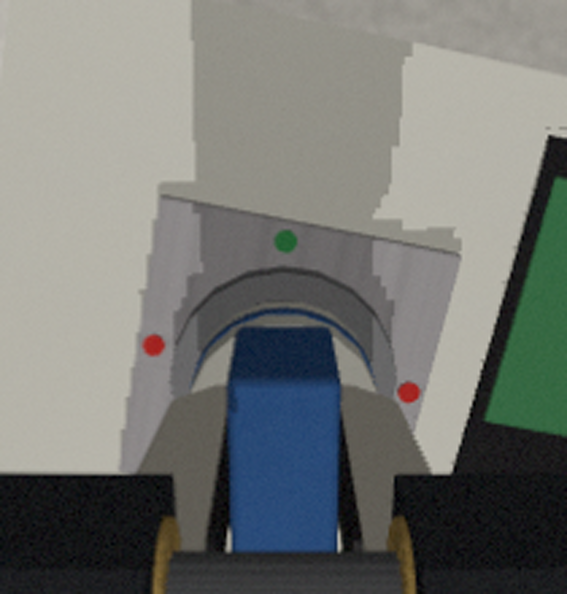

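The grip bar points at the green dot (286,240), the collar is seated flush, and it has turned about 79°. I'll relieve the side load slightly, nudge it to the stop, and settle.

Request:
carry_out([
  [-1,0,-0.0005,0,0.02],
  [-1,0,0,0,0],
  [-1,0,0,0,0],
  [-1,0,0,0,0],
  [-1,0,0,0,0],
])

```text
time_s: 13.9
ee_pos: [0.494, -0.0182, 0.2198]
ee_rot: [0.0, 0.732, 0.681, -0.0]
contact_force: [-3.5, -3.6, 8.4]
opening: 0.0218
finger_force: 30.0
```

```bash
python3 - <<'E'
from h import *
s=read_state();print(pose(s),s['ft_torque'],s['contact_force'],s['finger_force'],abs(s['joint_velocities']).max())
a=cap('scene');save(a,'s6',(60,120,310,310),3)
E
```

```text
(array([ 0.49396973, -0.01823638,  0.21980463]), np.float64(85.87646939799497)) [-0.69908396  0.64227163  0.25600426] [-3.46617382 -3.56904113  8.39342335] 30.017572045326233 0.0016220561094910635
```

View pics/s6.png

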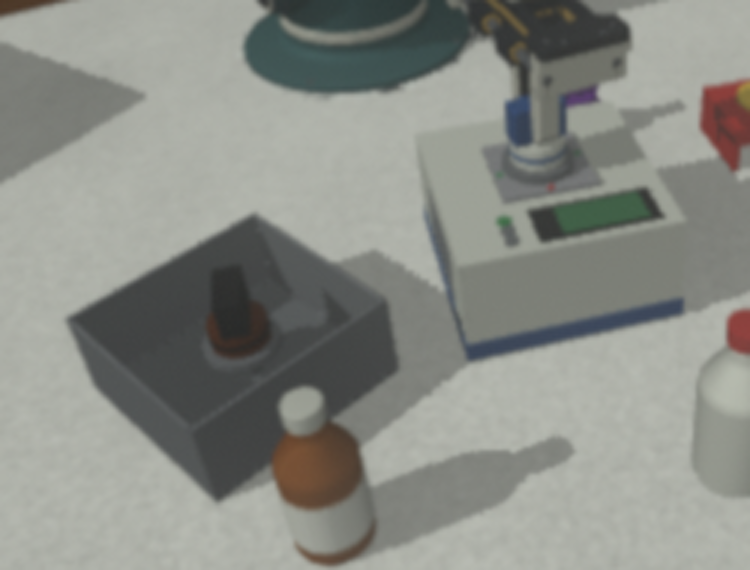

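The spent cartridge is at rest in the box (crop around (235,310)). The fresh one is seated flush and held (535,150), with 0.256 N m of torque, which matches the stop.

```bash
python3 -c "
from h import *
print(workorder.sign_off())"
```

```text
the job is handed in; nothing more can be done
None
```

I've handed the job in (no verdict was returned): the spent cartridge stands in the reject box, and the fresh one is pushed flush in the socket, turned about 80° clockwise to the stop and held at 30 N; about 14 of the 51 s were used.

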